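# Saucer from the spring dispenser for a flower pot

### The arm

A 6-joint arm with a two-finger parallel gripper is mounted at the origin on the work surface. World frame = base frame: x ahead of the robot, y to its left, z up, the work surface at z = 0. Lengths are in m, angles in rad, forces in N, time in s.
With the tool pointing down it reaches from about 0.375 to 0.975 m from the base axis. Payload 3.8 kg.
Tool frame: the origin (TCP) lies at the very end of the fingers, on their centre line; the grasp point (between the pads) lies bot.hold_point_z behind it (bot.hold_point_z is the distance from the TCP to the grasp point, in m); z points along the fingers, y is the line along which they close (so a half turn about z gives the same grasp; the last joint's range is limited). The gripper opens to 85 mm and grips with 20 to 120 N. Pads are 22 mm wide; open, the fingers measure 114 mm over their backs; the gripper's body (76 mm by 85 mm) begins 54 mm behind the grasp point. The pads swing forward as they close: fully open they stand 13 mm farther back than shut.
Start: joints at [1.098, 0.264, 1.604, -0, 1.274, -0.037], TCP at [0.285, 0.612, 0.231] pointing down, gripper open.
Joint ranges: [-2.63, 2.63], [-0.94, 2.18], [0.31, 2.57], [-1.31, 4.45], [0, 2.66], [-2.55, 2.55]. Speed limits (rad/s): [2.57, 2.57, 3.14, 3.14, 3.14, 3.14].

### API

Orientations are given as a rotation vector (axis times angle).
In Python, from workcell import bot gives the robot as it stands.
- The arm moves only by the tool hand_motion, called after "Emit:" as name(argument=value, ...) on one line, values as JSON. Schema: {"type":"object","properties":{"increments":{"type":"array","items":{"type":"array","items":{"type":"array","items":{"type":"number"},"minItems":4,"maxItems":4},"minItems":1,"maxItems":5},"minItems":1,"maxItems":1},"jaw":{"type":"number"},"grip_n":{"type":"number"},"only":{"type":"string"},"quiet":{"type":"boolean"},"lines":{"type":"string"}},"required":["increments"],"additionalProperties":false}. increments is a list that holds a single list of rows (three levels of brackets), with 1 to 5 rows, each of 4 numbers: dx, dy, dz in m, then a turn about the tool's z in rad; each row shifts and turns the commanded pose from where the row before left it, along the tool's axes as they then stand; what a row does not reach is not made up. A row lasts 1/8 s, in which the tool goes at most 0.0625 m and 0.188 rad, less where a joint would pass 70% of its speed; a pose out of reach is approached as far as the arm can. jaw is the opening from 0.0 (shut) to 1.0 (fully open), set as the call begins (left out keeps the last). The fingers move at their own pace and stop on an object; grip_n is the grip in N (left out, the last holds). Time passes only in rows, so rows that do not move let the fingers close. The tool returns the time, the measured TCP pose, the force, the opening and the grip force at its end. only (a regular expression) keeps the lines of the reply that match it, lines (a string "A,B") keeps lines A to B, and quiet returns only ok. Input that does not fit is refused with a message, and nothing moves.
- bot.read_state(): the state, without advancing time (a new reading comes with each control period).
- bot.read_camera(name): name is "scene" or "top" or "wrist"; returns the picture (480x640x3 uint8, red, green, blue); there is no depth.
- bot.camera_info(name): a dict with "intrinsics" (3x3 intrinsics, pixels), "extrinsics" (4x4, takes a point from camera to world coordinates). Camera axes: x right, y down, z forward; pixel columns grow to the right and rows downward; lengths in m; the calibration is good to about 2 mm. A picture is of the moment at which its call begins: read the wrist's pose just before it. camera_info takes no time and is no camera call; for the wrist camera it gives the pose at the moment of the call.
- bot.finish_job(): hands the job in; it is judged then, once.
The state is a dict: "time": time; "q": joint angles; "joint_vel": joint speeds; "joint_torque": joint torques, N m; "tool_pos": TCP position; "tcp_rot": TCP orientation; "wrist_force": force on the tool from outside, world axes, zero at the start; "torque": the same for the moment, N m; "width": opening from 0.0 (shut) to 1.0 (fully open); "grip_force": force on a finger pad.
Only numpy, scipy, OpenCV 4.12 (cv2) and the standard library are available. Lean on these libraries where they do the work, as an engineer would, in place of code of your own. Each camera call takes 0.05 s, during which the arm holds its last target. There are 200 camera calls.

### The job

Lift the lever arch of the saucer dispenser right up so that the stack springs up, pull out just the top terracotta saucer so the next one rises into its place, and set it in the middle of the wooden pot stand. Then stand the small terracotta pot upright in the middle of that saucer, and last of all press the arch fully down again over the remaining saucers. Set things down without dropping them, and leave the other things on the shelf where they are.

Things in the scene. Friction and masses are not known exactly. Their poses are not given: they have to be found in the camera images.
- dispenser: Fixed steel dispenser. Origin: underside of base plate, on the stack axis; z up, own x from front (robot side) to back (arch hinge). Base plate 12 thick, x -105 to +95, 130 wide. Four guide rods, 6 thick, tops at 98, at own x=+-28, y=+-24, hold the saucers with 2 mm play; the stack's +y and -y sides are open for fingers. Hinge uprights at x=75, y=+-55, tops at 108.
- arch (a joint): Lever arch, rad: 0 = down flat at its stop, pressing the stack down; grows as lifted; 1.8 = fully up, leaning back a little. Flat U of 8 mm steel bar: legs at own y=+-48, a front bar, and a middle bar 75 from the hinge that lies across the top saucer when down. Hinge friction (0.12 N m) keeps it where it is left; a few newtons at the front bar lift it or press it down.
- arch_bar (a point): Middle of the arch's front bar (8 mm round, 96 long along the dispenser's y, 168 from the hinge axis; moves with the arch). Pinch it here from above, fingers closing along the dispenser's x; it can turn between the fingers while the hand stays pointing down. Arch down: 93 in front of the stack axis, 100 above the shelf, free air beneath.
- arch_hinge (a point): Middle of the arch's hinge axis, fixed: 75 behind the stack axis, 100 above the shelf. Axis along the dispenser's y.
- lift (a joint): Spring platform under the stack, m, up positive: 0 = at the start, arch down on four saucers. With the arch up the stack springs up about 0.012; each saucer removed lets it rise 0.016 more, so the next comes to the same height (rim 108 above the shelf, 10 above the rods). Soft spring, 55 N/m. Arch down on three saucers: about 0.016.
- saucer_1: Top saucer of the stack at the start: round terracotta dish, 64 diameter, 16 high, straight wall 5 thick on a foot 59 wide and 4 high, floor 4 thick (54 inner diameter), 90 g. Origin: centre of its underside, z up. Grip it across its diameter, fingers closing along the dispenser's y, tips at most 10 below its rim to leave the next one.
- saucer_2: Saucer number 2 from the top in the dispenser, the same as saucer_1. It stays in the dispenser.
- saucer_3: Saucer number 3 from the top in the dispenser, the same as saucer_1. It stays in the dispenser.
- saucer_4: Saucer number 4 from the top in the dispenser, the same as saucer_1. It stays in the dispenser.
- pot_stand: Fixed low wooden slatted pot stand, 116 by 116 square, 24 high. Origin: centre of its underside.
- stand_top (a point): Centre of the top face of the pot stand.
- pot: Small empty terracotta flower pot, upright on the shelf: 66 high, outer base diameter 44, body widening to 55, then a straight rim band of 64 outer diameter over the top 19 mm; open top, wall 4. About 150 g. Origin: centre of its underside, z up. Grip it across the rim band from above.
- jar: Bystander: closed glass jar with steel screw lid, 72 diameter, 110 high. Origin: centre of its underside.
- white_saucer: Bystander: wide white ceramic saucer, 140 diameter, 22 high. Origin: centre of its underside.
- trowel: Bystander: green plastic hand trowel lying on the shelf, about 280 long along its own x (handle to -x), 66 wide, 26 high. Origin: underside, near its middle.
- fork: Bystander: three-tined steel hand fork with wooden handle lying on the shelf, about 260 long along its own x (handle to -x), 68 wide, 24 high. Origin: underside, near its middle.

How it is judged:
On the way, in this order (a step that is already met when the one before it is completed fails the run):
1. the arch is lifted up and the stack has sprung up (value of joint arch above 1.3 rad and value of joint lift above 0.007 m), for 0.2 s.
2. the top saucer is pulled clear of the dispenser, and the next has risen into its place (z of saucer_1 in the frame of dispenser above 0.125 m and value of joint lift between 0.022 and 0.035 m), for 0.1 s.
3. the saucer stands released in the middle of the pot stand (horizontal distance between saucer_1 and stand_top below 0.022 m and z of saucer_1 in the frame of stand_top between -0.003 and 0.004 m and angle between saucer_1's own z axis and vertical below 0.08 rad and linear speed of saucer_1 below 0.03 m/s and contact force between saucer_1 and the fingers below 0.1 N), for 0.2 s.
4. the pot stands released and upright in that saucer on the stand, the arch still up (all of step 3 and horizontal distance between pot and saucer_1 below 0.008 m and z of pot in the frame of saucer_1 between 0.001 and 0.007 m and angle between pot's own z axis and vertical below 0.08 rad and linear speed of pot below 0.03 m/s and contact force between pot and the fingers below 0.1 N and value of joint arch above 0.5 rad), for 0.2 s.
At the end, for the whole second after the job is handed in: Arch down (within 0.06 rad) on the three other saucers, level in the dispenser; taken saucer flat on the stand, within 22 mm of its centre; pot upright on the saucer's floor, within 8 mm of its centre; saucer and pot at rest and released (all of step 3 and value of joint arch below 0.06 rad and value of joint lift between 0.01 and 0.022 m and horizontal distance between each of saucer_2, saucer_3, saucer_4 and dispenser below 0.006 m and angle between each of saucer_2, saucer_3, saucer_4's own z axis and vertical below 0.12 rad and z of each of saucer_2, saucer_3, saucer_4 in the frame of dispenser below 0.1 m and horizontal distance between pot and saucer_1 below 0.008 m and z of pot in the frame of saucer_1 between 0.001 and 0.007 m and angle between pot's own z axis and vertical below 0.08 rad and linear speed of pot below 0.03 m/s and contact force between pot and the fingers below 0.1 N); the robot touches nothing.
It fails at once if a bystander (jar, white saucer, trowel, fork) is pushed more than 30 mm away (distance of any of jar, white_saucer, trowel, fork from where it was at the start of the episode above 0.03 m).
It fails at once if the saucer or the pot is dropped (falls freely at over 0.6 m/s) ((linear speed of saucer_1 above 0.6 m/s and contact force between saucer_1 and the fingers below 0.1 N) or (linear speed of pot above 0.6 m/s and contact force between pot and the fingers below 0.1 N)).
It fails at once if the pot is tipped over (angle between pot's own z axis and vertical above 0.8 rad).
It fails at once if a second saucer is pulled out of the dispenser (z of any of saucer_2, saucer_3, saucer_4 in the frame of dispenser above 0.125 m).
It also fails if it takes over 72 s, if anything falls off the work surface, if the arm or the gripper's body presses on something with over 40 N, if the wrist force passes 120 N, or if a joint passes its speed limit or range.

## Working session

There is one attempt and no reset: what is moved stays moved. The work goes in short steps, Python scripts to look and compute and a tool call to move; the robot and the scene stay as the last step left them, time stands still between calls to the robot, and variables do not carry over. Pictures are saved under pics/ and viewed, at most 10 in all, crops included, and the job is handed in when it is done.

```bash
ls; mkdir -p pics; python3 - <<'E'
from workcell import bot
import cv2,numpy as np
np.set_printoptions(precision=4,suppress=True)
print(bot.hold_point_z,bot.read_state())
for n in ("top","scene"):
    im=bot.read_camera(n); cv2.imwrite(f"pics/{n}0.png",im[:,:,::-1]); i=bot.camera_info(n); print(n,i["intrinsics"],i["extrinsics"])
E
```

```text
pics
workcell.py
0.0187 {'time': 0.0, 'q': array([ 1.0981,  0.2648,  1.6054,  0.    ,  1.2737, -0.0369]), 'joint_vel': array([ 0.0008,  0.0002,  0.0009,  0.    ,  0.0002, -0.0002]), 'joint_torque': array([ -0.0001, -51.5124, -36.7307,  -0.0002,   0.0131,  -0.    ]), 'tool_pos': array([0.2846, 0.6112, 0.2299]), 'tcp_rot': array([-0.679 , -3.0667,  0.0035]), 'wrist_force': array([ 0.7101,  0.3371, -0.6409]), 'torque': array([-0.0169, -0.0594, -0.0159]), 'grip_force': 0.0, 'width': 0.9999363054154295}
top [[442.548    0.     320.2642]
 [  0.     442.548  234.922 ]
 [  0.       0.       1.    ]] [[-0.0134 -0.9989  0.0453  0.5493]
 [-0.9998  0.0141  0.015   0.0013]
 [-0.0156 -0.0451 -0.9989  1.2349]
 [ 0.      0.      0.      1.    ]]
scene [[439.3969   0.     320.3295]
 [  0.     439.3969 241.1534]
 [  0.       0.       1.    ]] [[-0.7219  0.5531 -0.4158  1.0593]
 [ 0.6918  0.5629 -0.4523  0.4783]
 [-0.0161 -0.6142 -0.789   0.9111]
 [ 0.      0.      0.      1.    ]]
```

View pics/top0.png

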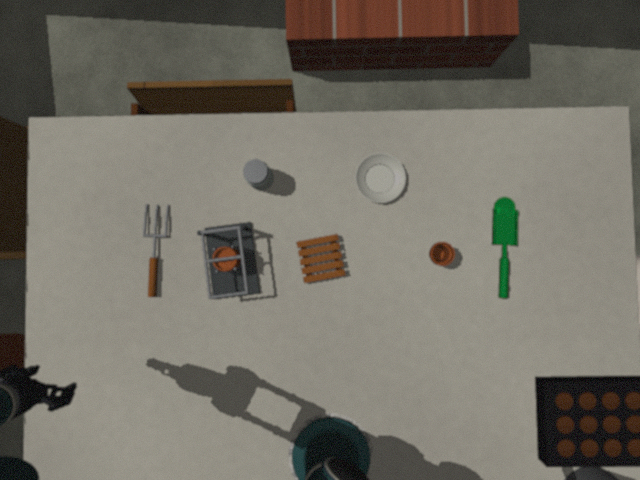

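View pics/scene0.png

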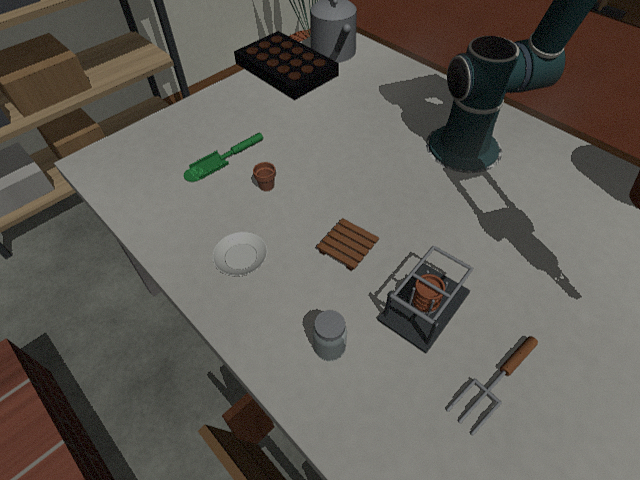

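The top view shows the dispenser around (230,258), the stand around (322,259), and the pot at (441,254). The jar is at (258,174), the fork at x≈155 and the trowel at x≈505. I'll measure with masks and look at an enlarged crop of the dispenser.

```bash
cat > h.py <<'E'
from workcell import bot
import cv2,numpy as np
from scipy.spatial.transform import Rotation as R
np.set_printoptions(precision=4,suppress=True)
def ray(n,p,z,info=None):
    i=info or bot.camera_info(n); E=i["extrinsics"]
    d=E[:3,:3]@np.linalg.solve(i["intrinsics"],[p[0],p[1],1.]); t=(z-E[2,3])/d[2]
    return E[:3,3]+t*d
def orange(im): 
    h=cv2.cvtColor(im,cv2.COLOR_RGB2HSV); return cv2.inRange(h,(0,110,60),(18,255,255))
def blobs(m,a=30):
    n,l,s,c=cv2.connectedComponentsWithStats(m); return [(k,s[k],c[k],l==k) for k in range(1,n) if s[k][4]>a]
def tool(goal,yaw=None):
    s=bot.read_state(); Rm=R.from_rotvec(s["tcp_rot"]).as_matrix()
    y=Rm[:,1]; print("tcp",s["tool_pos"],"yaxis ang",np.arctan2(y[1],y[0]),"z",Rm[:,2])
    print("tool delta",Rm.T@(np.array(goal)-s["tool_pos"]))
    if yaw is not None:
        d=np.arctan2(y[1],y[0])-yaw; print("turn",(d+np.pi/2)%np.pi-np.pi/2,"q6",s["q"][5])
E
python3 - <<'E'
from h import *
im=cv2.imread("pics/top0.png")[:,:,::-1].copy()
for k,s,c,m in blobs(orange(im)):
    if 180<c[0]<470 and 150<c[1]<320: print(s,c,ray("top",c,.024),ray("top",c,.066))
cv2.imwrite("pics/crop.png",cv2.resize(im[215:305,190:360],None,fx=4.7,fy=4.7,interpolation=cv2.INTER_CUBIC)[:,:,::-1])
im=cv2.imread("pics/scene0.png")
cv2.imwrite("pics/crop2.png",cv2.resize(im[235:360,365:485],None,fx=4.7,fy=4.7,interpolation=cv2.INTER_CUBIC))
E
```

```text
[ 297  235   48   47 1393] [320.9002 258.3948] [0.54   0.0186 0.024 ] [0.5403 0.018  0.066 ]
[430 243  25  23 426] [442.1854 253.8944] [ 0.5478 -0.3118  0.024 ] [ 0.5479 -0.3009  0.066 ]
[212 246  25  12 197] [223.8071 251.9848] [0.5611 0.2848 0.024 ] [0.5607 0.2749 0.066 ]
[213 259  24  13 195] [225.3487 264.9641] [0.5255 0.2807 0.024 ] [0.5263 0.271  0.066 ]
```

View pics/crop.png

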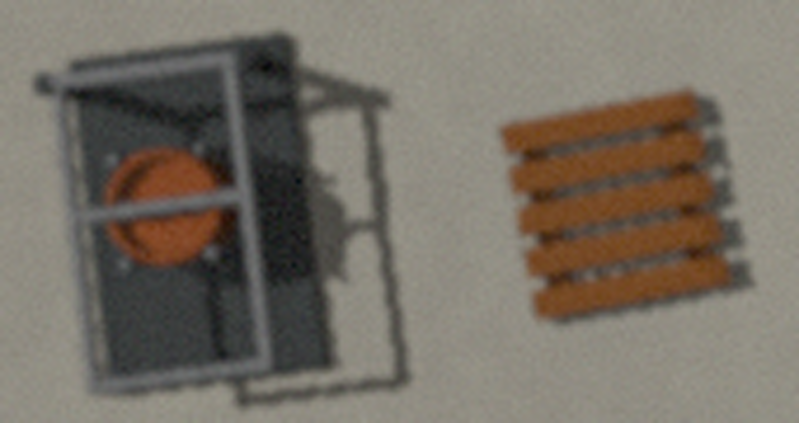

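In the crop, the arch's front bar runs (97,385)–(264,363) and its hinge end (68,80)–(233,61). The saucer is centred near (165,206), and the stand's corners average (616,204). The scene is rotated about 7°.

```bash
python3 - <<'E'
from h import *
f=lambda p:(p[0]/4.7+190-.4,p[1]/4.7+215-.4)
P=[ray("top",f(p),.1) for p in [(97,385),(264,363),(68,80),(233,61)]]
fb=(P[0]+P[1])/2; hb=(P[2]+P[3])/2
print("front",P[0],P[1],np.linalg.norm(P[0]-P[1]),"mid",fb); print("hinge",hb,"dist",np.linalg.norm(fb-hb))
x=(hb-fb); yaw=np.arctan2(x[1],x[0]); yy=P[0]-P[1];print("yaw",yaw, np.arctan2(yy[1],yy[0])-np.pi/2)
print("axis from hinge",hb-x/np.linalg.norm(x)*.075, "from front",fb+x/np.linalg.norm(x)*.093,"saucer",ray("top",f((165,206)),.096))
print("stand",[ray("top",f(p),.024)[:2] for p in [(503,128),(693,92),(732,283),(538,315)]])
tool([*fb[:2],.25],yaw)
E
```

```text
front [0.4468 0.3023 0.1   ] [0.4577 0.2109 0.1   ] 0.0919605740538292 mid [0.4523 0.2566 0.1   ]
hinge [0.6181 0.2724 0.1   ] dist 0.16658920392947382
yaw 0.09528662180924133 0.11800227358752391
axis from hinge [0.5434 0.2653 0.1   ] from front [0.5448 0.2654 0.1   ] saucer [0.5438 0.2656 0.096 ]
stand [array([0.5862, 0.0845]), array([ 0.6056, -0.0265]), array([ 0.4944, -0.0474]), array([0.4773, 0.0654])]
tcp [0.2846 0.6113 0.23  ] yaxis ang 1.1349616023971822 z [-0.001  -0.0019 -1.    ]
tool delta [-0.3017 -0.2508 -0.0194]
turn 1.0396749805879408 q6 -0.036887596086312424
```

Emit:
hand_motion(increments=[[[0, 0, 0, 0.173], [0, 0, 0, 0.173], [0, 0, 0, 0.173], [0, 0, 0, 0.173], [0, 0, 0, 0.173]]], jaw=1.0, grip_n=40)

```text
time: 0.72
tool_pos: [0.2847, 0.6115, 0.2305]
tcp_rot: [1.909, 2.495, -0.002]
wrist_force: [0.4, 0.2, 0.3]
width: 1.003
grip_force: 0.0
```

Emit:
hand_motion(increments=[[[0, 0, 0, 0.165], [-0.053, 0.0185, 0, 0], [-0.053, 0.0185, 0, 0], [-0.053, 0.0185, 0, 0], [-0.053, 0.0185, 0, 0]]])

```text
time: 1.35
tool_pos: [0.381, 0.407, 0.2307]
tcp_rot: [2.101, 2.335, -0.001]
wrist_force: [0.7, -0.7, 0.2]
width: 1.001
grip_force: 0.0
```

Emit:
hand_motion(increments=[[[-0.053, 0.0185, 0, 0], [-0.053, 0.0185, 0, 0], [-0.053, 0.0185, 0, 0], [0, 0, 0, 0], [0, 0, 0, 0]]])

```text
time: 1.98
tool_pos: [0.4524, 0.2565, 0.231]
tcp_rot: [-2.103, -2.333, 0.0]
wrist_force: [0.5, 0.0, 0.4]
width: 1.001
grip_force: 0.0
```

```bash
python3 -c "
from h import *
tool([.452,.2565,.081],.105)
cv2.imwrite('pics/w1.png',bot.read_camera('wrist')[:,:,::-1])"
```

```text
tcp [0.4524 0.2565 0.231 ] yaxis ang 0.10384355007517253 z [-0.0008  0.0003 -1.    ]
tool delta [ 0.     -0.0003  0.15  ]
turn -0.0011564499248275517 q6 0.36338020742218247
```

View pics/w1.png

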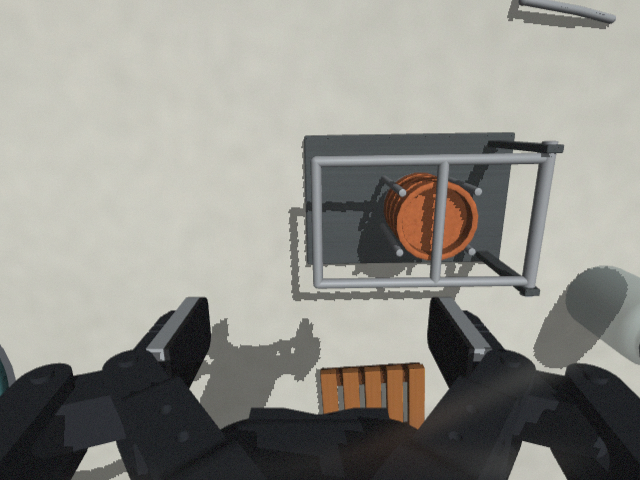

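The wrist view shows the front bar at (317,160)–(319,284) between the fingers and the saucer rim near (432,217). The rod tops are at (403,192), (478,191), (399,252) and (471,251). I'll use these to check the dispenser's pose.

```bash
python3 - <<'E'
from h import *
i=bot.camera_info("wrist")
r=lambda p,z:ray("wrist",p,z,i)[:2]
print("cam",i["extrinsics"][:3,3])
a,b=r((317,160),.1),r((319,284),.1);print("front",a,b,np.linalg.norm(a-b),(a+b)/2,np.arctan2(*(b-a)[::-1]))
q=[r(p,.098) for p in [(403,192),(478,191),(399,252),(471,251)]];print("rods",q,np.mean(q,0)); 
print(np.linalg.norm(q[0]-q[1]),np.linalg.norm(q[0]-q[2]),[np.arctan2(*(q[1]-q[0])[::-1]),np.arctan2(*(q[3]-q[2])[::-1])])
print("hinge",[r(p,.1) for p in [(551,148),(531,292)]])
E
```

```text
cam [0.4451 0.3283 0.3732]
front [0.446  0.3063] [0.4577 0.2095] 0.09747253592718032 [0.4519 0.2579] -1.450179753844591
rods [array([0.5125, 0.2895]), array([0.5682, 0.2961]), array([0.5174, 0.2423]), array([0.5734, 0.2491])] [0.5429 0.2693]
0.056081417906797715 0.047409173333306284 [np.float64(0.11900061223465737), np.float64(0.12039771732129692)]
hinge [array([0.6125, 0.3325]), array([0.628 , 0.2206])]
```

Emit:
hand_motion(increments=[[[0, 0, 0.05, -0.016], [0, 0, 0.05, 0], [0, 0, 0.03, 0], [0, 0, 0.02, 0], [0, 0, 0, 0]]])

```text
time: 2.65
tool_pos: [0.4502, 0.2571, 0.0792]
tcp_rot: [-2.079, -2.353, 0.007]
wrist_force: [-0.4, -0.7, -1.1]
width: 0.999
grip_force: 0.0
```

Emit:
hand_motion(increments=[[[0, 0, 0, 0], [0, 0, 0, 0], [0, 0, 0, 0], [0, 0, 0, 0], [0, 0, 0, 0]]], jaw=0.0, grip_n=30)

```text
time: 3.28
tool_pos: [0.4509, 0.2563, 0.0817]
tcp_rot: [-2.082, -2.349, 0.004]
wrist_force: [-5.6, 0.1, 7.0]
width: 0.079
grip_force: 29.4
```

Emit:
hand_motion(increments=[[[0, 0, 0, 0], [0, 0, 0, 0], [0, 0, 0, 0], [0, 0, 0, 0], [0, 0, 0, 0]]])

```text
time: 3.9
tool_pos: [0.4509, 0.2563, 0.0817]
tcp_rot: [-2.082, -2.349, 0.004]
wrist_force: [-6.8, -0.8, 6.5]
width: 0.078
grip_force: 29.4
```

Emit:
hand_motion(increments=[[[0, 0.0024, -0.0284, 0], [0, 0.0072, -0.0276, 0], [0, 0.0118, -0.026, 0], [0, 0.016, -0.0236, 0], [0, 0.0197, -0.0206, 0]]])

```text
time: 4.53
tool_pos: [0.5048, 0.2628, 0.2084]
tcp_rot: [-2.079, -2.347, 0.013]
wrist_force: [-11.4, -1.2, 8.8]
width: 0.073
grip_force: 29.7
```

Emit:
hand_motion(increments=[[[0, 0.023, -0.017, 0], [0, 0.0255, -0.0128, 0], [0, 0.0273, -0.0083, 0], [0, 0.0283, -0.0036, 0], [0, 0.0284, 0.0013, 0]]])

```text
time: 5.15
tool_pos: [0.6417, 0.2793, 0.2493]
tcp_rot: [2.083, 2.351, 0.001]
wrist_force: [-1.8, -0.9, 3.2]
width: 0.08
grip_force: 30.2
```

Emit:
hand_motion(increments=[[[0, 0, 0, 0], [0, 0, 0, 0], [0, 0, 0, 0]]])

```text
time: 5.52
tool_pos: [0.6408, 0.2792, 0.2493]
tcp_rot: [2.082, 2.351, 0.002]
wrist_force: [2.1, -1.1, 5.2]
width: 0.081
grip_force: 30.6
```

```bash
python3 -c "
from h import *
cv2.imwrite('pics/s2.png',bot.read_camera('scene')[180:360,300:540,::-1].repeat(2,0).repeat(2,1))"
```

```text
(no output)
```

View pics/s2.png

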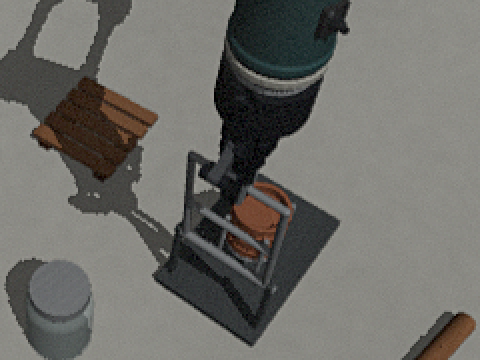

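The arch stands up, held at crop (215,175), and the stack has risen. Next: release, rise, move over the stack and turn.

Emit:
hand_motion(increments=[[[0, 0, 0, 0], [0, 0, 0, 0], [0, 0, 0, 0], [0, 0, 0, 0], [0, 0, -0.01, 0]]], jaw=1.0)

```text
time: 6.2
tool_pos: [0.6401, 0.2792, 0.2568]
tcp_rot: [-2.082, -2.351, 0.004]
wrist_force: [-0.6, 0.2, -0.1]
width: 1.002
grip_force: 0.0
```

Emit:
hand_motion(increments=[[[0, 0, -0.03, 0], [0, 0, -0.03, 0], [0, 0, -0.02, 0], [0, -0.049, 0, 0], [0, -0.049, 0, 0]]])

```text
time: 6.82
tool_pos: [0.5429, 0.2675, 0.3381]
tcp_rot: [-2.084, -2.351, -0.0]
wrist_force: [-0.5, 1.2, 0.5]
width: 0.999
grip_force: 0.0
```

Emit:
hand_motion(increments=[[[0, 0, 0, -0.1745], [0, 0, 0, -0.1745], [0, 0, 0, -0.1745], [0, 0, 0, -0.1745], [0, 0, 0, -0.1745]]])

```text
time: 7.45
tool_pos: [0.5435, 0.2676, 0.3381]
tcp_rot: [-0.886, -3.014, 0.0]
wrist_force: [0.6, -0.2, 0.5]
width: 1.003
grip_force: 0.0
```

Emit:
hand_motion(increments=[[[0, 0, 0, -0.1745], [0, 0, 0, -0.1745], [0, 0, 0, -0.1745], [0, 0, 0, -0.1745], [0, 0, 0, 0]]])

```text
time: 8.07
tool_pos: [0.5435, 0.2675, 0.3381]
tcp_rot: [0.187, -3.136, 0.0]
wrist_force: [0.0, -0.3, -0.7]
width: 1.003
grip_force: 0.0
```

```bash
python3 -c "
from h import *
tool([.5432,.268,.1],.12+np.pi/2)
i=bot.camera_info('wrist'); im=bot.read_camera('wrist'); cv2.imwrite('pics/w3.png',im[:,:,::-1])
print(i['extrinsics'][:3,3])
for k,s,c,m in blobs(orange(im),200): print(s,c,ray('wrist',c,.108,i))
"
```

```text
tcp [0.5435 0.2675 0.3381] yaxis ang 1.6896223512571333 z [-0.0001 -0.0001 -1.    ]
tool delta [0.0002 0.0005 0.2381]
turn -0.0011739755377633276 q6 -1.2733061870184117
[0.4731 0.2595 0.4803]
[  59  109  115  101 7545] [117.8396 158.4861] [0.5254 0.0666 0.108 ]
[ 476  123   43   90 1690] [496.726  167.4314] [0.4895 0.4407 0.108 ]
[ 288  164   62   66 3179] [318.1548 197.2686] [0.5404 0.2677 0.108 ]
[108 441  19  32 409] [115.044  458.5648] [0.9044 0.0511 0.108 ]
[ 78 444  26  27 500] [ 92.98  458.654] [0.9079 0.0232 0.108 ]
```

View pics/w3.png

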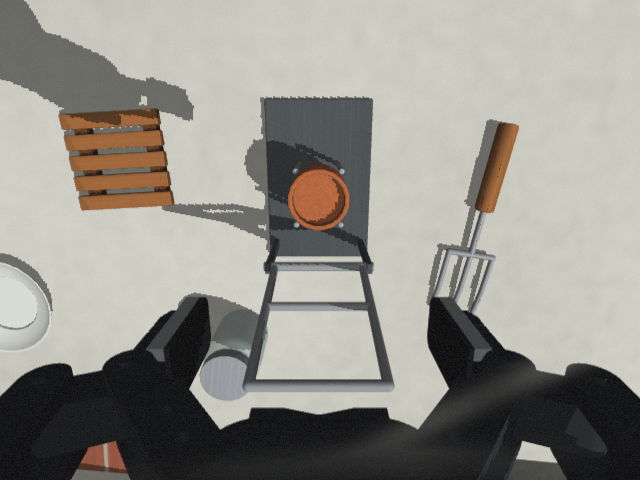

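The saucer's rim is centred at (319,199) under the hand, the arch is clear behind it, and the stand's corners are at about (58,114), (158,109), (173,205) and (80,210). Since the pads sit about 6 mm back at 64 mm opening, I descend to TCP z = 0.095.

Emit:
hand_motion(increments=[[[0, 0, 0.05, 0], [0, 0, 0.05, 0], [0, 0, 0.05, 0], [0, 0, 0.05, 0], [0, 0, 0.02, 0]]])

```text
time: 8.75
tool_pos: [0.5412, 0.2665, 0.1143]
tcp_rot: [0.186, -3.13, 0.003]
wrist_force: [-0.2, -0.5, 0.8]
width: 0.998
grip_force: 0.0
```

Emit:
hand_motion(increments=[[[0, 0, 0.013, 0], [0, 0, 0.01, 0], [0, 0, 0, 0]]])

```text
time: 9.12
tool_pos: [0.5442, 0.2679, 0.0956]
tcp_rot: [-0.189, 3.135, 0.001]
wrist_force: [0.5, 0.7, -0.2]
width: 1.0
grip_force: 0.0
```

Emit:
hand_motion(increments=[[[0, 0, 0, 0], [0, 0, 0, 0], [0, 0, 0, 0], [0, 0, 0, 0], [0, 0, 0, 0]]], jaw=0.0, grip_n=50)

```text
time: 9.75
tool_pos: [0.5436, 0.2676, 0.095]
tcp_rot: [-0.189, 3.136, 0.0]
wrist_force: [1.0, 0.4, 0.1]
width: 0.713
grip_force: 53.9
```

Emit:
hand_motion(increments=[[[0, 0, 0, 0], [0, 0, 0, 0]]])

```text
time: 10.0
tool_pos: [0.5435, 0.2676, 0.0948]
tcp_rot: [0.189, -3.136, -0.0]
wrist_force: [0.1, -0.1, -0.1]
width: 0.712
grip_force: 53.9
```

```bash
python3 -c "
from h import *
i=bot.camera_info('wrist'); 
cv2.imwrite('pics/s4.png',bot.read_camera('scene')[180:360,300:540,::-1].repeat(2,0).repeat(2,1))"
```

```text
(no output)
```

View pics/s4.png

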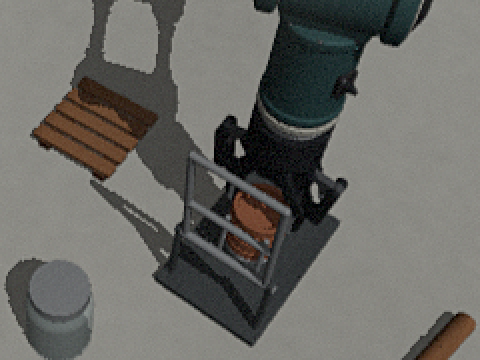

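The fingers straddle the top saucer at crop (258,205). Lift.

Emit:
hand_motion(increments=[[[0, 0, -0.008, 0], [0, 0, -0.008, 0], [0, 0, -0.008, 0], [0, 0, -0.008, 0], [0, 0, -0.008, 0]]])

```text
time: 10.68
tool_pos: [0.5436, 0.2676, 0.1356]
tcp_rot: [-0.189, 3.136, 0.0]
wrist_force: [0.1, -0.5, -0.7]
width: 0.713
grip_force: 54.1
```

Emit:
hand_motion(increments=[[[0, 0, -0.02, 0], [0, 0, -0.02, 0], [0, 0, -0.02, 0], [0, 0, -0.02, 0], [0, 0, 0, 0]]])

```text
time: 11.3
tool_pos: [0.5451, 0.2683, 0.218]
tcp_rot: [-0.189, 3.131, 0.003]
wrist_force: [0.3, 0.0, -0.9]
width: 0.709
grip_force: 54.3
```

```bash
python3 -c "
from h import *
cv2.imwrite('pics/s5.png',bot.read_camera('scene')[120:360,300:540,::-1].repeat(2,0).repeat(2,1))
i=bot.camera_info('wrist'); im=bot.read_camera('wrist'); cv2.imwrite('pics/w5.png',im[:,:,::-1])
for k,s,c,m in blobs(orange(im),200): print(s,c)
i=bot.camera_info('wrist')
"
```

```text
[    0   100   126   136 12326] [ 56.4223 170.1242]
[ 525  121   65  119 3445] [556.4987 178.512 ]
[  241   179   156   199 22242] [318.334  287.5049]
```

View pics/s5.png

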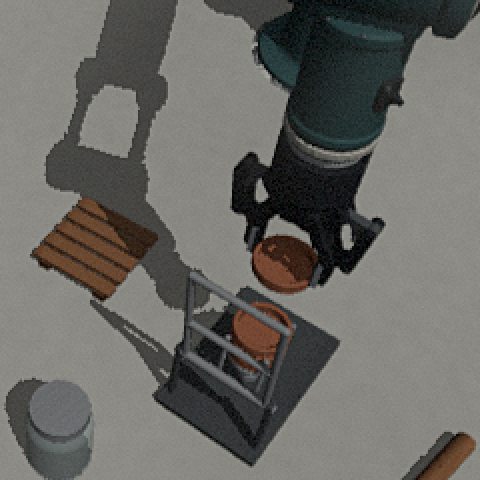

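The saucer is held level at crop (286,263) and the next one has risen into place. Carry it to the stand.

Emit:
hand_motion(increments=[[[0.0056, -0.0412, 0, 0], [0.0056, -0.0412, 0, 0], [0.0056, -0.0412, 0, 0], [0.0056, -0.0412, 0, 0], [0.0056, -0.0412, 0, 0]]])

```text
time: 12.02
tool_pos: [0.5394, 0.0584, 0.2133]
tcp_rot: [0.19, -3.133, 0.0]
wrist_force: [1.0, -0.7, -1.5]
width: 0.711
grip_force: 54.3
```

Emit:
hand_motion(increments=[[[0.0056, -0.0412, 0, 0], [0, 0, 0.03, 0], [0, 0, 0.03, 0], [0, 0, 0.03, 0], [0, 0, 0.02, 0]]])

```text
time: 12.65
tool_pos: [0.5377, 0.018, 0.1017]
tcp_rot: [0.189, -3.131, -0.001]
wrist_force: [-0.7, -0.1, -0.3]
width: 0.716
grip_force: 54.3
```

Emit:
hand_motion(increments=[[[0, 0, 0, 0], [0, 0, 0, 0]]])

```text
time: 12.9
tool_pos: [0.54, 0.0181, 0.105]
tcp_rot: [0.19, -3.136, -0.0]
wrist_force: [0.6, 0.2, 0.1]
width: 0.71
grip_force: 54.4
```

```bash
python3 -c "
from h import *
tool([.541,.0187,.0275])
im=bot.read_camera('top'); i=bot.camera_info('wrist'); im2=bot.read_camera('wrist'); im3=bot.read_camera('scene')
cv2.imwrite('pics/both.png',np.hstack([cv2.resize(im2,(400,300)),cv2.resize(im3[150:330,220:460],(400,300))])[:,:,::-1])
for k,s,c,m in blobs(orange(im),100):
    if 290<c[0]<470 and 200<c[1]<320: print(s,c,ray('top',c,.06))
"
```

```text
tcp [0.54   0.0181 0.105 ] yaxis ang 1.6915209214830005 z [-0.0002  0.     -1.    ]
tool delta [-0.0011  0.0004  0.0775]
[430 243  25  23 425] [442.1271 253.7882] [ 0.5482 -0.3023  0.06  ]
```

View pics/both.png

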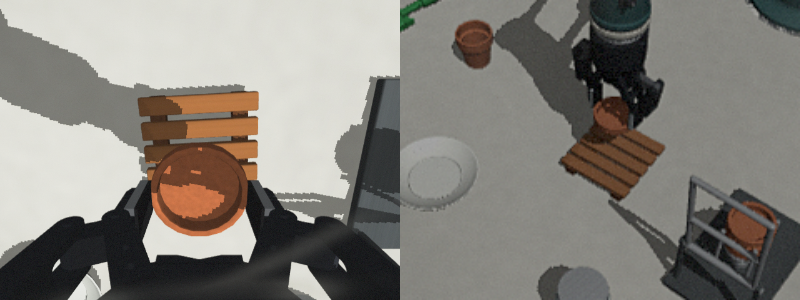

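The saucer hangs level over the stand (wrist half: (200,188), scene half: (612,117)). Lower it in small steps.

Emit:
hand_motion(increments=[[[-0.001, 0.001, 0.025, 0], [0, 0, 0.025, 0], [0, 0, 0.015, 0], [0, 0, 0.008, 0], [0, 0, 0, 0]]])

```text
time: 13.68
tool_pos: [0.5408, 0.0192, 0.0318]
tcp_rot: [0.189, -3.136, -0.0]
wrist_force: [0.1, 0.6, -0.6]
width: 0.715
grip_force: 54.4
```

Emit:
hand_motion(increments=[[[0, 0, 0.002, 0], [0, 0, 0, 0], [0, 0, 0, 0]]])

```text
time: 14.05
tool_pos: [0.5412, 0.0192, 0.0304]
tcp_rot: [-0.189, 3.135, -0.0]
wrist_force: [-0.3, 0.6, 0.3]
width: 0.712
grip_force: 54.4
```

Emit:
hand_motion(increments=[[[0, 0, 0.002, 0], [0, 0, 0, 0], [0, 0, 0, 0]]])

```text
time: 14.42
tool_pos: [0.5414, 0.0192, 0.0295]
tcp_rot: [-0.189, 3.135, -0.0]
wrist_force: [-3.4, -0.5, 8.9]
width: 0.711
grip_force: 55.6
```

Emit:
hand_motion(increments=[[[0, 0, 0, 0], [0, 0, 0, 0], [0, 0, 0, 0], [0, 0, 0, 0], [0, 0, -0.01, 0]]], jaw=1.0)

```text
time: 15.05
tool_pos: [0.5398, 0.0193, 0.0372]
tcp_rot: [0.189, -3.133, -0.0]
wrist_force: [-0.1, 0.0, -0.4]
width: 1.002
grip_force: 0.0
```

Emit:
hand_motion(increments=[[[0, 0, -0.05, 0], [0, 0, -0.05, 0], [0, 0, -0.05, 0], [0, 0, -0.05, 0], [0, 0, 0, 0]]])

```text
time: 15.68
tool_pos: [0.5444, 0.0192, 0.2447]
tcp_rot: [-0.189, 3.124, -0.001]
wrist_force: [1.2, -0.4, -0.1]
width: 0.999
grip_force: 0.0
```

```bash
python3 -c "
from h import *
tool([.541,.0187,.0275])
i=bot.camera_info('wrist'); im2=bot.read_camera('wrist'); im=bot.read_camera('top'); j=bot.camera_info('top')
print(i['extrinsics'][:3,3])
cv2.imwrite('pics/w6.png',np.hstack([cv2.resize(im2,(480,360)),cv2.resize(im[220:295,285:350],(312,360),interpolation=cv2.INTER_CUBIC)])[:,:,::-1])
np.savez('w6',E=i['extrinsics'],K=i['intrinsics']); cv2.imwrite('pics/w6full.png',im2[:,:,::-1]);cv2.imwrite('pics/top6.png',im[:,:,::-1])
"
```

```text
tcp [0.5444 0.0192 0.2447] yaxis ang 1.691526827742098 z [ 0.0116 -0.0001 -0.9999]
tool delta [0.0059 0.0002 0.2171]
[0.4723 0.011  0.386 ]
```

View pics/w6.png

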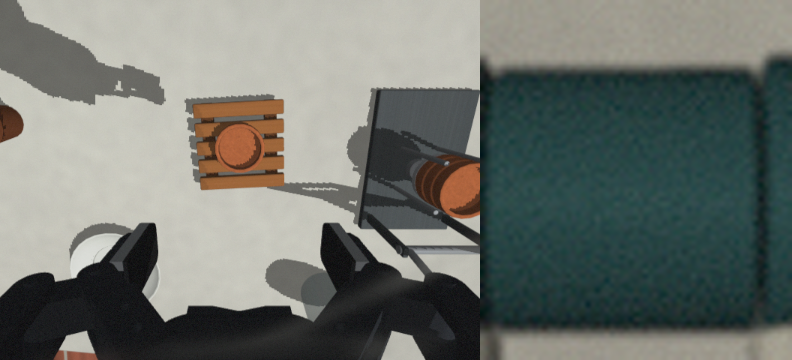

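The saucer sits flat at small-image (239,146), and the stand's middle is about (241,144). I'll measure its rim circle precisely with the arm still.

```bash
cat >> h.py <<'E'
def circ(z,rad,lo,guess=None,name=None):
    """circle centre near expected world xy, via Hough on the wrist image"""
    i=bot.camera_info("wrist"); im=bot.read_camera("wrist")
    if name: cv2.imwrite(f"pics/{name}.png",im[:,:,::-1])
    d=i["extrinsics"][2,3]-z; r=i["intrinsics"][0,0]*rad/d
    g=cv2.GaussianBlur(cv2.cvtColor(im,cv2.COLOR_RGB2LAB)[:,:,1],(3,3),0)
    g=cv2.normalize(g,None,0,255,cv2.NORM_MINMAX)
    c=cv2.HoughCircles(g,cv2.HOUGH_GRADIENT_ALT,1,5,param1=100,param2=lo,minRadius=int(r*.75),maxRadius=int(r*1.15)+1)
    print("expected r",r)
    for k in ([] if c is None else c[0][:8]): print(k,"->",ray("wrist",k[:2],z,i),"r m",k[2]*d/i["intrinsics"][0,0])
E
python3 -c "
from h import *
circ(.040,.032,.6,name='w7')"
```

```text
expected r 34.68096338448159
[321.     204.      32.3552] -> [0.5389 0.0221 0.04  ] r m 0.029854017530853087
[610.     257.      32.6541] -> [0.5572 0.3095 0.04  ] r m 0.030129776843729958
[619.     263.      34.1923] -> [0.5622 0.3205 0.04  ] r m 0.03154913918871174
[600.     248.      34.8689] -> [0.5494 0.2967 0.04  ] r m 0.03217341927359868
[622.    249.     32.476] -> [0.5478 0.3183 0.04  ] r m 0.029965489832069637
[602.     257.      36.0989] -> [0.5581 0.3018 0.04  ] r m 0.03330835302001062
[586.     251.      31.0796] -> [0.554  0.2842 0.04  ] r m 0.028677071362991174
```

```bash
python3 - <<'E'
from h import *
im=cv2.imread("pics/w7.png"); h=cv2.cvtColor(im,cv2.COLOR_BGR2HSV)
for p in [(321,204),(321,173),(291,204),(351,204),(321,235),(275,145),(370,205),(270,245)]: print(p,h[p[1],p[0]])
i=bot.camera_info("wrist")
for hi in (9,10,11,12):
    m=cv2.inRange(h,(0,110,60),(hi,255,255))[140:270,240:400].copy()
    m=cv2.morphologyEx(m,cv2.MORPH_OPEN,np.ones((5,5)))
    cs=cv2.findContours(m,cv2.RETR_EXTERNAL,cv2.CHAIN_APPROX_NONE)[0]; c=max(cs,key=cv2.contourArea)
    e=cv2.fitEllipse(cv2.convexHull(c)); x=(e[0][0]+240,e[0][1]+140); print(hi,x,e[1],ray("wrist",x,.040,i))
cv2.imwrite("pics/w7c.png",cv2.resize(im[120:280,230:410],None,fx=3.6,fy=3.6,interpolation=cv2.INTER_CUBIC))
E
```

```text
(321, 204) [ 10 163 178]
(321, 173) [ 10 162 176]
(291, 204) [ 10 162 137]
(351, 204) [ 10 165 182]
(321, 235) [ 10 164 170]
(275, 145) [ 13 157 140]
(370, 205) [ 14 165 155]
(270, 245) [ 14 158 139]Traceback (most recent call last):
  File "<stdin>", line 8, in <module>
ValueError: max() iterable argument is empty
```

```bash
cat >> h.py <<'E'
def ell(im,i,z,roi,hi):
    x0,y0,x1,y1=roi; h=cv2.cvtColor(im,cv2.COLOR_RGB2HSV)
    m=cv2.inRange(h,(0,110,40),(hi,255,255))[y0:y1,x0:x1].copy()
    m=cv2.morphologyEx(m,cv2.MORPH_OPEN,np.ones((5,5)))
    cs=cv2.findContours(m,cv2.RETR_EXTERNAL,cv2.CHAIN_APPROX_NONE)[0]
    if not cs: print("none");return
    c=max(cs,key=cv2.contourArea); e=cv2.fitEllipse(cv2.convexHull(c)); x=(e[0][0]+x0,e[0][1]+y0)
    s=(i["extrinsics"][2,3]-z)/i["intrinsics"][0,0]
    print(hi,np.array(x),"diam",np.array(e[1])*s,"box",cv2.boundingRect(c),ray("wrist",x,z,i))
E
python3 - <<'E'
from h import *
im=cv2.imread("pics/w7.png")[:,:,::-1].copy()
i=bot.camera_info("wrist")
for hi in (10,11,12): ell(im,i,.040,(240,140,400,270),hi)
tool([.548,-.301,.24])
E
```

```text
10 [301.0554 183.4815] diam [0.0056 0.0142] box (58, 39, 7, 10) [0.5202 0.0015 0.04  ]
11 [318.4526 203.3222] diam [0.0609 0.0615] box (46, 31, 66, 66) [0.5367 0.0196 0.04  ]
12 [318.5489 203.3434] diam [0.062  0.0624] box (45, 30, 68, 67) [0.5367 0.0197 0.04  ]
tcp [0.5402 0.0193 0.2375] yaxis ang 1.6915131001294574 z [-0.0008  0.     -1.    ]
tool delta [ 0.0308 -0.3189 -0.0025]
```

Emit:
hand_motion(increments=[[[0.0046, -0.0533, -0.0043, 0], [0.0046, -0.0533, -0.0043, 0], [0.0046, -0.0533, -0.0043, 0], [0.0046, -0.0533, -0.0043, 0], [0.0046, -0.0533, -0.0043, 0]]])

```text
time: 16.45
tool_pos: [0.5488, -0.2492, 0.2568]
tcp_rot: [0.189, -3.132, -0.004]
wrist_force: [1.0, 0.2, 0.3]
width: 1.0
grip_force: 0.0
```

Emit:
hand_motion(increments=[[[0.0046, -0.0533, -0.0043, 0], [0, 0, 0, 0], [0, 0, 0, 0], [0, 0, 0, 0]]])

```text
time: 16.95
tool_pos: [0.5516, -0.3, 0.2625]
tcp_rot: [0.191, -3.134, -0.002]
wrist_force: [-0.5, -0.4, 0.6]
width: 0.999
grip_force: 0.0
```

```bash
python3 - <<'E'
from h import *
i=bot.camera_info("wrist"); im=bot.read_camera("wrist"); cv2.imwrite("pics/w8.png",im[:,:,::-1])
tool([.548,-.301,.06])
for k,s,c,m in blobs(orange(im),200): print(s,c,ray("wrist",c,.066,i))
for hi in (11,12,14,18): ell(im,i,.066,(240,120,400,290),hi)
E
```

```text
tcp [ 0.5518 -0.3     0.263 ] yaxis ang 1.6930406460249514 z [-0.0011  0.001  -1.    ]
tool delta [ 0.0037 -0.0008  0.203 ]
[ 284  169   67   68 2952] [314.8926 200.9326] [ 0.5458 -0.3029  0.066 ]
[ 567  170   73   24 1264] [602.9937 180.0823] [ 0.4945 -0.0431  0.066 ]
[ 556  193   84   85 4620] [603.9448 237.0158] [ 0.547 -0.024  0.066]
[562 219  29  19 442] [575.0633 227.0498] [ 0.5408 -0.0546  0.066 ]
11 [315.0856 198.7168] diam [0.0526 0.0611] box (44, 50, 65, 56) [ 0.5437 -0.303   0.066 ]
12 [315.0993 200.39  ] diam [0.0553 0.0621] box (44, 50, 65, 63) [ 0.5453 -0.3028  0.066 ]
14 [317.     202.5724] diam [0.0614 0.0615] box (44, 50, 67, 67) [ 0.5471 -0.3008  0.066 ]
18 [317.     202.5724] diam [0.0614 0.0615] box (44, 50, 67, 67) [ 0.5471 -0.3008  0.066 ]
```

Emit:
hand_motion(increments=[[[0.0023, 0, 0.05, 0], [0, 0, 0.05, 0], [0, 0, 0.05, 0], [0, 0, 0.04, 0], [0, 0, 0.018, 0]]])

```text
time: 17.62
tool_pos: [0.548, -0.2996, 0.0529]
tcp_rot: [0.192, -3.132, -0.004]
wrist_force: [0.6, -0.2, -0.4]
width: 0.999
grip_force: 0.0
```

Emit:
hand_motion(increments=[[[0, 0, 0.01, 0], [0, 0, 0, 0], [0, 0, 0, 0]]])

```text
time: 18.0
tool_pos: [0.551, -0.3026, 0.0476]
tcp_rot: [-0.189, 3.133, -0.003]
wrist_force: [0.3, 0.4, 0.2]
width: 1.003
grip_force: 0.0
```

Emit:
hand_motion(increments=[[[0, 0, 0, 0], [0, 0, 0, 0], [0, 0, 0, 0], [0, 0, 0, 0], [0, 0, 0, 0]]], jaw=0.0, grip_n=50)

```text
time: 18.62
tool_pos: [0.5507, -0.3023, 0.0478]
tcp_rot: [-0.189, 3.134, -0.002]
wrist_force: [-1.6, 1.7, 6.3]
width: 0.729
grip_force: 53.9
```

Emit:
hand_motion(increments=[[[0, 0, 0, 0], [0, 0, 0, 0]]])

```text
time: 18.88
tool_pos: [0.5507, -0.3023, 0.0478]
tcp_rot: [-0.189, 3.134, -0.002]
wrist_force: [-0.0, 1.7, 6.1]
width: 0.731
grip_force: 53.9
```

```bash
python3 -c "
from h import *
tool([.54,-.3,.1])"
```

```text
tcp [ 0.5507 -0.3023  0.0478] yaxis ang 1.6913326607540087 z [ 0.0023 -0.0011 -1.    ]
tool delta [ 0.0103  0.0035 -0.0522]
```

Emit:
hand_motion(increments=[[[0, 0, -0.02, 0], [0, 0, -0.04, 0], [0, 0, -0.04, 0], [0, 0, 0, 0], [0, 0, 0, 0]]])

```text
time: 19.5
tool_pos: [0.5493, -0.3017, 0.1457]
tcp_rot: [0.189, -3.136, -0.0]
wrist_force: [-0.5, 0.0, -1.6]
width: 0.733
grip_force: 55.2
```

```bash
python3 -c "
from h import *
tool([.5403,.0192,.147])"
```

```text
tcp [ 0.5493 -0.3017  0.1457] yaxis ang 1.6914139655830256 z [-0.0001  0.     -1.    ]
tool delta [-0.0297  0.3196 -0.0013]
```

Emit:
hand_motion(increments=[[[-0.005, 0.0533, 0, 0], [-0.005, 0.0533, 0, 0], [-0.005, 0.0533, 0, 0], [-0.005, 0.0533, 0, 0], [-0.005, 0.0533, 0, 0]]])

```text
time: 20.12
tool_pos: [0.5404, -0.0325, 0.1435]
tcp_rot: [0.189, -3.132, -0.001]
wrist_force: [0.1, 0.6, -1.7]
width: 0.724
grip_force: 55.3
```

Emit:
hand_motion(increments=[[[-0.005, 0.0531, 0, 0], [0, 0, 0, 0], [0, 0, 0, 0], [0, 0, 0, 0]]])

```text
time: 20.62
tool_pos: [0.5405, 0.0179, 0.1449]
tcp_rot: [0.187, -3.134, 0.0]
wrist_force: [-0.2, 0.0, -1.6]
width: 0.729
grip_force: 55.4
```

```bash
python3 -c "
from h import *
tool([.5403,.0192,.0758])
im=bot.read_camera('wrist'); i=bot.camera_info('wrist'); cv2.imwrite('pics/w9.png',im[:,:,::-1])
for k,s,c,m in blobs(orange(im),200): print(s,c)
"
```

```text
tcp [0.5405 0.0179 0.1449] yaxis ang 1.6901595640911549 z [-0.0015 -0.0004 -1.    ]
tool delta [-0.0001  0.0013  0.0691]
[  235   144   168   247 34647] [320.0882 265.7491]
```

Emit:
hand_motion(increments=[[[0, 0.001, 0.02, 0], [0, 0, 0.02, 0], [0, 0, 0.01, 0], [0, 0, 0.004, 0], [0, 0, 0, 0]]])

```text
time: 21.3
tool_pos: [0.5411, 0.0197, 0.0919]
tcp_rot: [-0.189, 3.136, -0.0]
wrist_force: [0.2, 0.6, -2.3]
width: 0.731
grip_force: 55.5
```

Emit:
hand_motion(increments=[[[0, 0, 0.005, 0], [0, 0, 0, 0], [0, 0, 0, 0]]])

```text
time: 21.68
tool_pos: [0.5409, 0.0201, 0.0869]
tcp_rot: [-0.19, 3.136, -0.0]
wrist_force: [-0.3, 0.1, -1.1]
width: 0.729
grip_force: 55.5
```

Emit:
hand_motion(increments=[[[0, 0, 0.005, 0], [0, 0, 0, 0], [0, 0, 0, 0]]])

```text
time: 22.05
tool_pos: [0.5407, 0.0201, 0.0815]
tcp_rot: [0.19, -3.136, -0.0]
wrist_force: [-0.0, -0.8, -0.4]
width: 0.729
grip_force: 55.5
```

Emit:
hand_motion(increments=[[[0, 0, 0.003, 0], [0, 0, 0, 0], [0, 0, 0, 0]]])

```text
time: 22.42
tool_pos: [0.5408, 0.0201, 0.0786]
tcp_rot: [0.189, -3.136, -0.0]
wrist_force: [-0.3, -0.0, -1.4]
width: 0.733
grip_force: 55.5
```

Below the rim with no contact, so the pot is inside the saucer. Seat it.

Emit:
hand_motion(increments=[[[0, 0, 0.0015, 0], [0, 0, 0, 0], [0, 0, 0, 0]]])

```text
time: 22.8
tool_pos: [0.5408, 0.02, 0.0772]
tcp_rot: [0.189, -3.136, 0.0]
wrist_force: [0.2, 0.1, -1.5]
width: 0.732
grip_force: 55.5
```

Emit:
hand_motion(increments=[[[0, 0, 0.0015, 0], [0, 0, 0, 0], [0, 0, 0, 0]]])

```text
time: 23.18
tool_pos: [0.541, 0.02, 0.0759]
tcp_rot: [-0.189, 3.135, -0.0]
wrist_force: [0.6, -0.4, 0.2]
width: 0.726
grip_force: 55.6
```

Emit:
hand_motion(increments=[[[0, 0, 0.001, 0], [0, 0, 0, 0], [0, 0, 0, 0]]])

```text
time: 23.55
tool_pos: [0.5415, 0.0202, 0.0759]
tcp_rot: [-0.189, 3.135, 0.0]
wrist_force: [-1.9, 0.8, 6.3]
width: 0.731
grip_force: 56.2
```

Contact came at the expected height (0.0759). Release, rise, and check the pot against the saucer.

Emit:
hand_motion(increments=[[[0, 0, 0, 0], [0, 0, 0, 0], [0, 0, 0, 0], [0, 0, 0, 0], [0, 0, -0.01, 0]]], jaw=1.0)

```text
time: 24.18
tool_pos: [0.5398, 0.0201, 0.084]
tcp_rot: [0.189, -3.134, -0.0]
wrist_force: [-0.8, -0.0, -0.5]
width: 0.999
grip_force: 0.0
```

Emit:
hand_motion(increments=[[[0, 0, -0.05, 0], [0, 0, -0.05, 0], [0, 0, -0.05, 0], [0, 0, -0.05, 0], [0, 0, 0, 0]]])

```text
time: 24.8
tool_pos: [0.544, 0.02, 0.2917]
tcp_rot: [-0.189, 3.124, -0.001]
wrist_force: [-0.2, 0.1, 0.4]
width: 0.997
grip_force: 0.0
```

Emit:
hand_motion(increments=[[[0, 0, 0, 0], [0, 0, 0, 0], [0, 0, 0, 0]]])

```text
time: 25.18
tool_pos: [0.5399, 0.0201, 0.2829]
tcp_rot: [0.189, -3.133, -0.0]
wrist_force: [-0.2, -0.7, -0.2]
width: 1.004
grip_force: 0.0
```

```bash
python3 - <<'E'
from h import *
tool([.64,.2792,.34],.12)
im=bot.read_camera("wrist"); i=bot.camera_info("wrist"); cv2.imwrite("pics/w10.png",im[:,:,::-1])
for hi in (11,12): ell(im,i,.094,(220,110,420,300),hi)
h=cv2.cvtColor(im,cv2.COLOR_RGB2HSV); m=cv2.inRange(h,(0,110,40),(12,255,255))
ys,xs=np.where(m[110:300,220:420]>0); print(xs.min()+220,xs.max()+220,ys.min()+110,ys.max()+110)
for n,z,rad in (("pot rim",.094,.032),("saucer rim",.040,.032)):
    C=np.array([.539,.0195,z]); a=np.linspace(0,6.28,60); P=np.c_[C[0]+rad*np.cos(a),C[1]+rad*np.sin(a),a*0+z]
    E=i["extrinsics"]; p,_=cv2.projectPoints(P,cv2.Rodrigues(E[:3,:3].T)[0],-E[:3,:3].T@E[:3,3],i["intrinsics"],None); p=p[:,0]; print(n,p.min(0),p.max(0))
E
```

```text
tcp [0.5399 0.0201 0.2829] yaxis ang 1.6915122111555396 z [-0.0032  0.     -1.    ]
tool delta [-0.1304  0.2452 -0.0575]
turn -1.5700804424342536 q6 -1.7004646175556364
11 [316.2249 202.2719] diam [0.0543 0.0644] box (66, 58, 65, 68) [0.5339 0.0181 0.094 ]
12 [318.874  205.9436] diam [0.0621 0.0675] box (65, 58, 70, 75) [0.5369 0.0209 0.094 ]
261 371 140 248
pot rim [282.0528 172.6786] [352.1228 241.4603]
saucer rim [286.8241 166.7205] [347.5588 226.814 ]
```

Pot and saucer outlines match a concentric stack at the predicted pixels within about 3 px. Now back to the arch.

Emit:
hand_motion(increments=[[[0, 0, -0.03, 0], [0, 0, -0.03, 0], [0, 0, 0, 0.1746], [0, 0, 0, 0.1746], [0, 0, 0, 0.1746]]])

```text
time: 25.85
tool_pos: [0.5406, 0.0201, 0.344]
tcp_rot: [-0.637, -3.075, 0.0]
wrist_force: [-0.2, 0.1, 0.1]
width: 1.0
grip_force: 0.0
```

Emit:
hand_motion(increments=[[[0, 0, 0, 0.1746], [0, 0, 0, 0.1746], [0, 0, 0, 0.1746], [0, 0, 0, 0.1746], [0, 0, 0, 0.1746]]])

```text
time: 26.48
tool_pos: [0.5406, 0.02, 0.3438]
tcp_rot: [-1.878, -2.517, 0.001]
wrist_force: [0.8, 0.5, 0.2]
width: 0.997
grip_force: 0.0
```

Emit:
hand_motion(increments=[[[0, 0, 0, 0.1746], [0.049, 0.0262, 0, 0], [0.049, 0.0262, 0, 0], [0.049, 0.0262, 0, 0], [0.049, 0.0262, 0, 0]]])

```text
time: 27.1
tool_pos: [0.6218, 0.2288, 0.3438]
tcp_rot: [-2.084, -2.35, 0.002]
wrist_force: [0.5, -1.5, -0.5]
width: 0.998
grip_force: 0.0
```

Emit:
hand_motion(increments=[[[0.049, 0.0262, 0, 0], [0, 0, 0, 0], [0, 0, 0, 0], [0, 0, 0, 0]]])

```text
time: 27.6
tool_pos: [0.6413, 0.2777, 0.3448]
tcp_rot: [2.085, 2.349, -0.001]
wrist_force: [0.4, 0.1, -0.4]
width: 0.999
grip_force: 0.0
```

```bash
python3 -c "
from h import *
tool([.6405,.2792,.2493],.12)"
```

```text
tcp [0.6413 0.2777 0.3448] yaxis ang 0.11892266603292094 z [-0.0001 -0.0005 -1.    ]
tool delta [ 0.0017 -0.0006  0.0955]
turn -0.0010773339670790971 q6 0.2542471664498993
```

Emit:
hand_motion(increments=[[[0.0015, 0, 0.03, 0], [0, 0, 0.03, 0], [0, 0, 0.025, 0], [0, 0, 0.0105, 0], [0, 0, 0, 0]]])

```text
time: 28.22
tool_pos: [0.6411, 0.2795, 0.249]
tcp_rot: [-2.085, -2.349, 0.001]
wrist_force: [-0.4, 0.5, -1.6]
width: 1.002
grip_force: 0.0
```

Emit:
hand_motion(increments=[[[0, 0, 0, 0], [0, 0, 0, 0], [0, 0, 0, 0], [0, 0, 0, 0], [0, 0, 0, 0]]], jaw=0.0, grip_n=30)

```text
time: 28.85
tool_pos: [0.6414, 0.2806, 0.2495]
tcp_rot: [2.084, 2.351, 0.001]
wrist_force: [0.5, 0.2, 1.9]
width: 0.083
grip_force: 29.2
```

Emit:
hand_motion(increments=[[[0, 0, 0, 0], [0, 0, 0, 0], [0, 0, 0, 0]]])

```text
time: 29.22
tool_pos: [0.6414, 0.2806, 0.2495]
tcp_rot: [2.084, 2.351, 0.001]
wrist_force: [-0.7, -0.1, 1.9]
width: 0.08
grip_force: 29.3
```

Emit:
hand_motion(increments=[[[0, -0.0284, -0.0013, 0], [0, -0.0283, 0.0036, 0], [0, -0.0273, 0.0083, 0], [0, -0.0255, 0.0128, 0], [0, -0.023, 0.017, 0]]])

```text
time: 29.85
tool_pos: [0.5096, 0.2648, 0.21]
tcp_rot: [2.083, 2.35, 0.004]
wrist_force: [0.3, 1.3, 0.3]
width: 0.077
grip_force: 30.5
```

Emit:
hand_motion(increments=[[[0, -0.0197, 0.0206, 0], [0, -0.016, 0.0236, 0], [0, -0.0118, 0.026, 0], [0, 0, 0, 0], [0, 0, 0, 0]]])

```text
time: 30.48
tool_pos: [0.4609, 0.2589, 0.1382]
tcp_rot: [-2.082, -2.349, 0.005]
wrist_force: [-6.1, 2.2, 1.4]
width: 0.076
grip_force: 31.6
```

```bash
python3 -c "
from h import *
tool([.4509,.2565,.0817],.12)"
```

```text
tcp [0.4609 0.2589 0.1382] yaxis ang 0.1199964248020437 z [-0.0043 -0.0007 -1.    ]
tool delta [-0.0011 -0.01    0.0566]
turn -3.575197956351417e-06 q6 0.34303817059913294
```

Emit:
hand_motion(increments=[[[0, -0.006, 0.02, 0], [0, -0.003, 0.02, 0], [0, -0.0007, 0.012, 0], [0, 0, 0.003, 0], [0, 0, 0, 0]]])

```text
time: 31.1
tool_pos: [0.4508, 0.2576, 0.0829]
tcp_rot: [-2.082, -2.348, 0.007]
wrist_force: [-6.2, 2.5, -0.7]
width: 0.08
grip_force: 32.3
```

Emit:
hand_motion(increments=[[[0, 0, 0.002, 0], [0, 0, 0, 0], [0, 0, 0, 0]]])

```text
time: 31.48
tool_pos: [0.4508, 0.2576, 0.0811]
tcp_rot: [-2.082, -2.348, 0.007]
wrist_force: [-7.6, 1.7, -0.8]
width: 0.077
grip_force: 32.3
```

Emit:
hand_motion(increments=[[[0, 0, 0.002, 0], [0, 0, 0, 0], [0, 0, 0, 0]]])

```text
time: 31.85
tool_pos: [0.4508, 0.2576, 0.0794]
tcp_rot: [-2.083, -2.347, 0.007]
wrist_force: [-8.0, 1.7, 1.7]
width: 0.075
grip_force: 32.5
```

Emit:
hand_motion(increments=[[[0, 0, 0.002, 0], [0, 0, 0, 0], [0, 0, 0, 0]]])

```text
time: 32.22
tool_pos: [0.4508, 0.2577, 0.079]
tcp_rot: [-2.082, -2.348, 0.007]
wrist_force: [-12.0, -0.8, 12.8]
width: 0.082
grip_force: 33.6
```

Emit:
hand_motion(increments=[[[0, 0, 0.002, 0], [0, 0, 0, 0], [0, 0, 0, 0]]])

```text
time: 32.6
tool_pos: [0.4509, 0.2577, 0.0787]
tcp_rot: [-2.082, -2.348, 0.007]
wrist_force: [-16.8, -3.1, 23.9]
width: 0.079
grip_force: 34.6
```

Emit:
hand_motion(increments=[[[0, 0, 0.001, 0], [0, 0, 0, 0], [0, 0, 0, 0]]])

```text
time: 32.98
tool_pos: [0.4509, 0.2577, 0.0786]
tcp_rot: [-2.082, -2.348, 0.007]
wrist_force: [-18.5, -3.9, 28.7]
width: 0.076
grip_force: 35.2
```

Emit:
hand_motion(increments=[[[0, 0, -0.003, 0], [0, 0, 0, 0], [0, 0, 0, 0]]])

```text
time: 33.35
tool_pos: [0.4508, 0.2577, 0.079]
tcp_rot: [-2.082, -2.348, 0.007]
wrist_force: [-12.1, -0.0, 11.6]
width: 0.079
grip_force: 33.6
```

Emit:
hand_motion(increments=[[[0, 0, 0, 0], [0, 0, 0, 0], [0, 0, 0, 0], [0, 0, 0, 0], [0, 0, 0, 0]]], jaw=1.0)

```text
time: 33.98
tool_pos: [0.4531, 0.2576, 0.0775]
tcp_rot: [2.084, 2.351, -0.0]
wrist_force: [-0.3, -1.0, -0.2]
width: 0.999
grip_force: 0.0
```

Emit:
hand_motion(increments=[[[0, 0, -0.05, 0], [0, 0, -0.05, 0], [0, 0, -0.05, 0], [0, 0, 0, 0], [0, 0, 0, 0]]])

```text
time: 34.6
tool_pos: [0.4528, 0.2576, 0.2273]
tcp_rot: [-2.084, -2.351, 0.0]
wrist_force: [-0.6, -0.7, -1.2]
width: 1.0
grip_force: 0.0
```

```bash
python3 - <<'E'
from h import *
ims={n:bot.read_camera(n) for n in ("wrist","top","scene")}
for n,im in ims.items(): cv2.imwrite(f"pics/end_{n}.png",im[:,:,::-1])
a=cv2.cvtColor(cv2.imread("pics/w1.png"),cv2.COLOR_BGR2GRAY); b=cv2.cvtColor(ims["wrist"],cv2.COLOR_RGB2GRAY)
s=bot.read_state(); print(s["tool_pos"],s["width"])
# front bar column profile (rows 180-260), lit steel against dark/bright plates
for x in (a,b): print(x[170:190,300:340].mean(0).astype(int))
print(cv2.matchTemplate(b,a[140:180,300:500],cv2.TM_CCOEFF_NORMED).max(),cv2.minMaxLoc(cv2.matchTemplate(b,a[140:180,300:500],cv2.TM_CCOEFF_NORMED))[3])
A=cv2.imread("pics/top0.png"); B=ims["top"][:,:,::-1]
for nm,(x0,y0,x1,y1) in dict(jar=(240,155,275,192),white=(352,150,412,208),trowel=(488,192,522,302),fork=(140,200,174,300)).items():
    r=cv2.matchTemplate(B[y0-8:y1+8,x0-8:x1+8].copy(),A[y0:y1,x0:x1].copy(),cv2.TM_CCOEFF_NORMED); v=cv2.minMaxLoc(r); print(nm,v[1],np.array(v[3])-8)
E
```

```text
[0.4519 0.2571 0.2255] 0.998205423645043
[201 201 185 133 105  65  74  83  83  83  80  80 107 125 138 147 157 161
 155 146 132 105  84  83  84  82  83  83  83  82  83  83  84  83  83  84
  83  83  82  83]
[201 199 159 115  80  69  82  83  83  83  72  86 110 128 139 148 157 160
 155 145 132 100  84  83  83  83  83  82  83  83  83  82  83  82  84  83
  83  83  83  83]
0.94080496 (300, 143)
jar 0.9931154251098633 [0 0]
white 0.9818655252456665 [0 0]
trowel 0.9948151707649231 [0 0]
fork 0.742012619972229 [ 0 -1]
```

```bash
python3 - <<'E'
from h import *
for n in ("w1","end_wrist"):
    g=cv2.cvtColor(cv2.imread(f"pics/{n}.png"),cv2.COLOR_BGR2GRAY)[:,325:340].mean(1)
    r=[]
    for lo,hi in ((145,175),(268,300)):
        w=np.clip(g[lo:hi]-100,0,None)
        if hi==300: w[:]=np.where(g[lo:hi]>185,0,w)
        r.append((np.arange(lo,hi)*w).sum()/w.sum())
    print(n,r,r[1]-r[0])
print(bot.camera_info("wrist")["extrinsics"][2,3], bot.read_state()["tool_pos"])
im=cv2.imread("pics/end_top.png")[:,:,::-1].copy()
for k,s,c,m in blobs(orange(im)):
    if 180<c[0]<470 and 150<c[1]<320: print(s,c)
E
```

```text
w1 [np.float64(159.858986814712), np.float64(285.8041563582385)] 125.9451695435265
end_wrist [np.float64(161.9957540063005), np.float64(285.86001392030624)] 123.86425991400574
0.36756526843695037 [0.4519 0.2571 0.2255]
[ 297  235   48   47 1367] [320.2041 258.1185]
[212 247  25  11 196] [223.8061 252.1071]
[213 259  25  13 201] [225.6418 264.8955]
```

The arch and top saucer sit at the same pixels as at the start, so the arch is fully down. The hand is clear, so I'm handing in.

```bash
python3 -c "
from workcell import bot
print(bot.finish_job())"
```

```text
the job is handed in; nothing more can be done
None
```

I handed the job in at about 35 s; it returned no verdict. By my measurements, the top saucer sits centred on the stand with the pot upright in it, the arch is fully down on the other three saucers, and the jar, white saucer and trowel did not move (the fork's match was weaker, but the hand never went near it).

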